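# Fit the lever to the selector valve

### The arm

A 6-joint arm with a two-finger parallel gripper is mounted at the origin on a cart in front of the work surface, level with it; the furniture and walls round the work are solid. World frame = base frame: x ahead of the robot, y to its left, z up, the work surface at z = 0. Lengths are in m, angles in rad, forces in N, time in s.
With the tool pointing down it reaches from about 0.25 to 0.85 m from the base axis. Payload 12.5 kg.
Tool frame: the origin (TCP) lies at the very end of the fingers, on their centre line; the grasp point (between the pads) lies 19 mm behind it (bot.grip_point_offset is the distance from the TCP to the grasp point, in m); z points along the fingers, y is the direction in which the jaws open and shut (so a half turn about z gives the same grasp; the last joint's range is limited). The gripper opens to 93 mm and grips with 3 to 60 N. Pads are 15 mm wide; open, the fingers measure 128 mm over their backs; the gripper's body (75 mm by 188 mm) begins 65 mm behind the grasp point.
Start: joints at [-1.291, 0.351, 1.652, -0, 1.139, -0.085], TCP at [0.196, -0.514, 0.219] pointing down, gripper open.
Joint ranges: [-2.75, 2.75], [-0.79, 2.1], [0.01, 2.65], [-1.57, 4.71], [0.07, 3.14], [-2.87, 2.87]. Speed limits (rad/s): [2.22, 2.22, 2.79, 3.14, 3.14, 3.14].

### API

Orientations are given as a rotation vector (axis times angle).
In Python, from rig import bot gives the robot as it stands.
- The arm moves only by the shell command python3 -m pendant 'ROWS' [OPENING] [FORCE]. ROWS is JSON, a list of rows, each an object with "translation": the shift along the world's x, y, z in mm, a list of three; "twist": the turn, a rotation vector about the world's x, y, z in degrees, a list of three. In form: [{"translation": [dx, dy, dz], "twist": [wx, wy, wz]}, ...]. A call has 1 to 20 rows; each row shifts and turns the commanded pose from where the row before left it; what a row does not reach is not made up. A row lasts 1/8 s, in which the tool goes at most 62.5 mm and 10.7 degrees, less where a joint would pass 70% of its speed; a pose out of reach is approached as far as the arm can. A call is refused whole if a number of a shift passes 62.5 or a number of a turn 10.7, either way. A call with a gripper value outside its range is refused whole. OPENING is the opening, from 0 (shut) to 1 (fully open), set as the call begins (- or left out, the last holds). The fingers move at their own pace and stop on an object; FORCE is the grip in N (left out, the last holds). Time passes only in rows, so rows that do not move let the fingers close. It gives the time, the measured TCP pose, the force and the opening at its end, in the units of the state.
- bot.observe(): the state, without advancing time (a new reading comes with each control period).
- bot.camera(name): name is "scene" or "top" or "wrist"; returns the picture (384x512x3 uint8, red, green, blue); there is no depth.
- bot.camera_info(name): a dict with "mtx" (3x3 intrinsics, pixels), "pose" (4x4, takes a point from camera to world coordinates); the wrist camera has in their place "mount" (4x4, takes a point from camera to tool coordinates, whose origin is the TCP and whose axes are the flange's). Camera axes: x right, y up, looking along -z (the intrinsics and any distortion apply to the point x, -y, -z); pixel columns grow to the right and rows downward; lengths in m; the calibration is good to about 2 mm. A picture is of the moment at which its call begins: read the wrist's pose just before it. camera_info takes no time and is no camera call.
- bot.sign_off(): hands the job in, once; it reports no verdict.
The state is a dict: "t": time; "q": joint angles; "qd": joint speeds; "effort": joint torques, N m; "ee_pos": TCP position; "tcp_rot": TCP orientation; "wrist_force": force on the tool from outside, world axes, zero at the start; "ft_torque": the same for the moment, N m; "grip_width": opening from 0.0 (shut) to 1.0 (fully open).
Only numpy, scipy, OpenCV 4.12 (cv2) and the standard library are available. Lean on these libraries where they do the work, as an engineer would, in place of code of your own. Each camera call takes 0.05 s, during which the arm holds its last target.

### The job

The selector valve on the worktop has lost its lever. Pick up the lever with the oblong hole, turn it so that the hole matches the valve's flat upright shaft and its arm points away from the stop pin, and thread it on fully home, flat on the collar, then let go. Leave the other lever, the one with the round hole, where it lies.

Things in the scene. Friction and masses are not known exactly. Their poses are not given: they have to be found in the camera images.
- slot_lever: Loose lever to fit, 0.2 kg: steel block hub 54 (x) x 40 (y) x 24 (z) mm, oblong through hole 34 (x) x 20 (y) mm, arm along +x to 125 mm from the hole's centre (black sleeve 20 mm wide from 47 mm on). Origin: hole centre at the underside, z up. Lies flat, +x within 30 deg of towards the robot. The arm is light: it balances within 5 mm of the hole, so the hub's 40 mm width is a good grasp from above.
- bore_lever: The other lever, not to be used: same arm, but a round hub 48 mm across and 24 mm high with a round 18 mm hole, which does not go over the shaft. Origin: centre of the hole at the underside; arm along +x. The two levers lie about 0.2 m apart, either one on the left.
- slot_lever_neck (a point): Middle of the hub's end face where the arm leaves it, on the lever with the oblong hole: 27 mm along its +x from the hole's centre, 12 mm above its underside.
- valve_seat (a point): Centre of the top of the valve's round collar (38 mm across), 58 mm above the worktop, where the lever's underside shall rest. From here the flat shaft stands up: 26 mm along x, 14 mm along y, straight for 24 mm, then tapering over 14 mm to 12 x 4 mm (38 mm high in all). Axes as the valve's: the arm shall point to +x, away from the stop pin.
- valve: Selector valve fixed to the worktop: dark block 86 (x) x 54 (y) mm, 46 mm high, on an aluminium foot plate 120 x 90 mm, a brass hose barb on each side along y. Stop pin 8 mm thick at x = -47 mm, reaching 22 mm above the collar. Origin: at the worktop under the shaft's axis; z up, +x within 35 deg of towards the robot.
There are look-alikes about, which are no part of the job. Of the things like the valve, leave any that is blue; of the rest the larger one is meant.

How it is judged:
By the outcome, as a careful person would: the job done as asked, in the order asked, and still so for the second after the job is handed in, with the robot touching nothing.
It also fails if it takes over 32 s, if anything falls off the work surface, if the arm or the gripper's body presses on something with over 40 N, if the wrist force passes 120 N, or if a joint passes its speed limit or range.

## Working session

There is one attempt and no reset: what is moved stays moved. The work goes in short steps, Python scripts to look and compute and a shell command to move; the robot and the scene stay as the last step left them, time stands still between calls to the robot, and variables do not carry over. Pictures are saved under pics/ and viewed, and the job is handed in when it is done.

```bash
mkdir -p pics; ls
python3 - <<'E'
from rig import bot
import cv2,numpy as np
print(bot.observe())
for n in ["scene","top"]:
    cv2.imwrite(f"pics/{n}0.png",bot.camera(n)[:,:,::-1])
for n in ["scene","top","wrist"]: print(n,{k:np.round(v,4).tolist() if not isinstance(v,str) else v for k,v in bot.camera_info(n).items()})
E
```

```text
pics
{'t': 0.0, 'q': array([-1.29060631e+00,  3.51244899e-01,  1.65241369e+00,  3.73268197e-05,
        1.13912666e+00, -8.45909272e-02]), 'qd': array([ 0.00105272,  0.00049778,  0.00078444, -0.00090697,  0.00040067,
       -0.00101794]), 'effort': array([-1.77168058e-04, -4.97319818e+01, -2.85254180e+01,  6.98974449e-02,
        2.56410468e-02, -1.29427117e-04]), 'ee_pos': array([ 0.19615058, -0.51346193,  0.21810065]), 'tcp_rot': array([-3.08831678e+00, -5.69584908e-01,  1.29884842e-04]), 'wrist_force': array([-0.30225694, -1.06670685, -0.32090946]), 'ft_torque': array([-0.04228833, -0.03236164, -0.00302104]), 'grip_width': 1.0021640642483245}
scene {'mtx': [[442.8436, 0.0, 255.9462], [0.0, 442.8436, 189.4988], [0.0, 0.0, 1.0]], 'pose': [[-0.4809, 0.4901, -0.727, -0.4896], [-0.8766, -0.2527, 0.4095, 0.634], [0.017, 0.8343, 0.5511, 0.8658], [0.0, 0.0, 0.0, 1.0]]}
top {'mtx': [[398.8715, 0.0, 250.4248], [0.0, 398.8715, 187.3617], [0.0, 0.0, 1.0]], 'pose': [[-0.002, 0.9984, -0.0563, 0.4586], [-0.9998, -0.0031, -0.0202, 0.0534], [-0.0204, 0.0562, 0.9982, 1.4354], [0.0, 0.0, 0.0, 1.0]]}
wrist {'mtx': [[300.427, 0.0, 258.5803], [0.0, 300.427, 192.9873], [0.0, 0.0, 1.0]], 'mount': [[-0.0004, 0.9686, 0.2487, 0.0686], [1.0, 0.0004, 0.0001, 0.0009], [-0.0, 0.2487, -0.9686, -0.1656], [0.0, 0.0, 0.0, 1.0]]}
```

View pics/scene0.png

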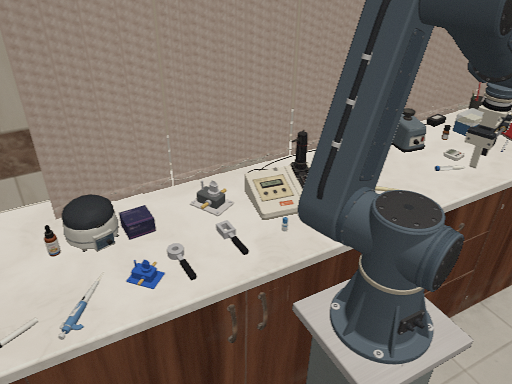

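View pics/top0.png

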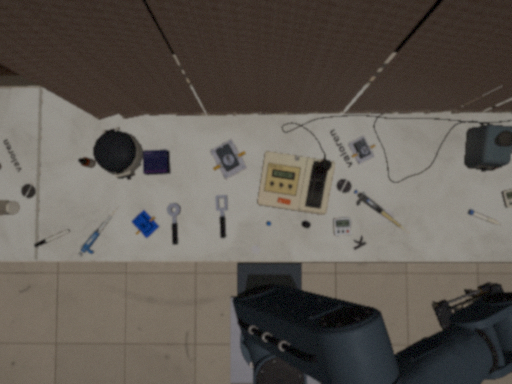

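The top view shows the slot lever hub at about (222,202) with its arm downwards, and the bore lever at (174,210). The valve candidates are (228,157), a smaller one at (361,148) and a blue one at (145,222). I'll enlarge these areas.

```bash
cat > h.py <<'E'
import cv2,numpy as np
from rig import bot
from scipy.spatial.transform import Rotation as R
def cam(n,st=None):
    i=bot.camera_info(n); K=np.array(i["mtx"])
    if n=="wrist":
        T=np.eye(4);T[:3,:3]=R.from_rotvec(st["tcp_rot"]).as_matrix();T[:3,3]=st["ee_pos"]
        P=T@np.array(i["mount"])
    else: P=np.array(i["pose"])
    return K,P
def ray(K,P,uv,z):
    d=np.linalg.inv(K)@np.array([uv[0],uv[1],1.]); d=P[:3,:3]@(d*[1,-1,-1])
    return P[:3,3]+d*(z-P[2,3])/d[2]
def proj(K,P,X):
    c=P[:3,:3].T@(np.array(X)-P[:3,3]); p=K@(c*[1,-1,-1]); return p[:2]/p[2]
E
python3 - <<'E'
from h import *
im=cv2.imread("pics/top0.png")
a=cv2.resize(im[125:245,190:260],None,fx=5,fy=5,interpolation=cv2.INTER_CUBIC)
b=cv2.resize(im[125:245,330:400],None,fx=5,fy=5,interpolation=cv2.INTER_CUBIC)
cv2.imwrite("pics/topz.png",np.hstack([a,b]))
im=cv2.imread("pics/scene0.png")
cv2.imwrite("pics/scz.png",cv2.resize(im[165:285,130:260],None,fx=5,fy=5,interpolation=cv2.INTER_CUBIC))
K,P=cam("top")
for n,uv,z in [("valve",(228,157),.06),("small",(361,148),.05),("slot",(222,202),.024),("slotend",(223,236),.015),("bore",(174,209),.024)]: print(n,ray(K,P,uv,z).round(3))
E
```

```text
valve [0.642 0.159 0.06 ]
small [ 0.673 -0.304  0.05 ]
slot [0.487 0.183 0.024]
slotend [0.366 0.18  0.015]
bore [0.462 0.353 0.024]
```

View pics/topz.png

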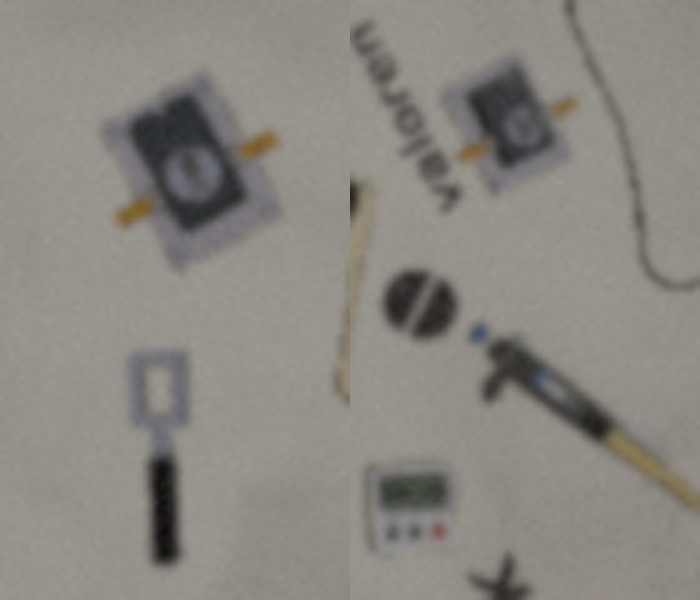

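View pics/scz.png

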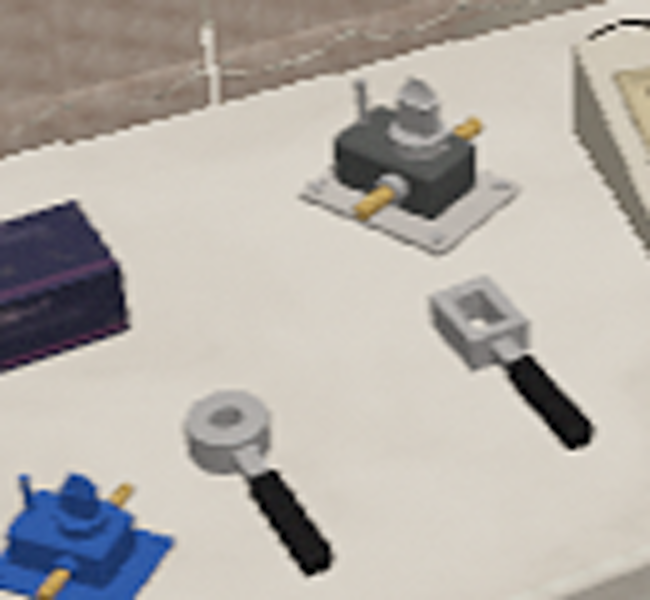

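```bash
python3 -m pendant '[{"translation":[12,23,4],"twist":[0,0,-1]},{"translation":[24,46,4],"twist":[0,0,-1.5]},{"translation":[24,46,4],"twist":[0,0,-1.5]},{"translation":[24,46,4],"twist":[0,0,-1.5]},{"translation":[24,46,4],"twist":[0,0,-1.5]},{"translation":[24,46,4],"twist":[0,0,-1.5]},{"translation":[24,46,4],"twist":[0,0,-1.5]},{"translation":[24,46,4],"twist":[0,0,-1.5]},{"translation":[24,46,0],"twist":[0,0,-1.5]},{"translation":[24,46,0],"twist":[0,0,-1.5]},{"translation":[24,46,0],"twist":[0,0,-1.5]},{"translation":[24,46,0],"twist":[0,0,-1.5]},{"translation":[24,46,0],"twist":[0,0,-1.5]},{"translation":[24,46,0],"twist":[0,0,-1.5]},{"translation":[24,46,0],"twist":[0,0,-1]},{"translation":[12,23,0],"twist":[0,0,0]},{"translation":[0,0,0],"twist":[0,0,0]},{"translation":[0,0,0],"twist":[0,0,0]}]'
python3 - <<'E'
from h import *
st=bot.observe(); im=bot.camera("wrist")
cv2.imwrite("pics/w1.png",im[:,:,::-1]); np.save("w1.npy",np.r_[st["ee_pos"],st["tcp_rot"]])
print(st["t"],st["ee_pos"],st["tcp_rot"],st["q"],abs(st["qd"]).max())
E
```

```text
t: 2.35
ee_pos: [0.5558, 0.1755, 0.2504]
tcp_rot: [3.141, -0.017, -0.001]
wrist_force: [1.0, 0.0, -0.6]
grip_width: 0.998
2.35 [0.55579369 0.1754947  0.25036998] [ 3.14118297e+00 -1.67873501e-02 -1.16696208e-03] [ 2.26069428e-01  3.81513151e-01  1.52594530e+00 -1.95398631e-04
  1.23494102e+00  1.80761868e+00] 0.010286274433143307
```

View pics/w1.png

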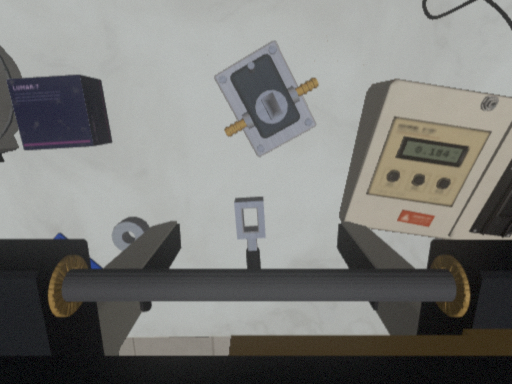

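The wrist view shows the lever hub at about (250,215) and the valve at (270,100), with its pin at (250,65). I'll enlarge it and extract contours.

Run:
```python
from h import *
im=cv2.imread("pics/w1.png")
a=cv2.resize(im[35:165,205:330],None,fx=4.5,fy=4.5,interpolation=cv2.INTER_CUBIC)
cv2.imwrite("pics/w1v.png",a)
b=cv2.resize(im[185:280,215:290],None,fx=6,fy=6,interpolation=cv2.INTER_CUBIC)
cv2.imwrite("pics/w1l.png",b)
```

```text
(no output)
```

View pics/w1v.png

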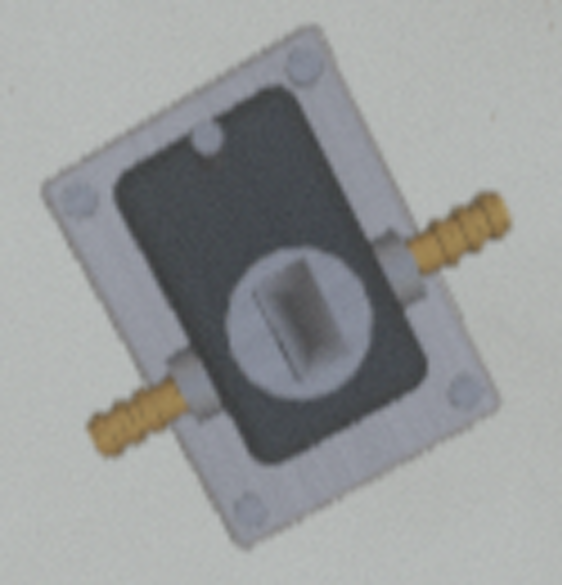

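View pics/w1l.png

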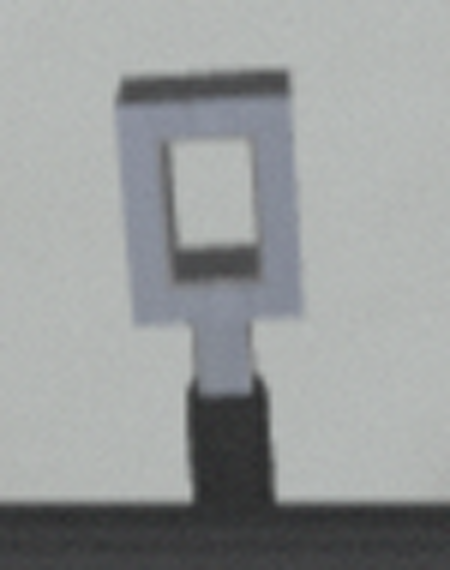

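Run:
```python
from h import *
im=cv2.imread("pics/w1.png"); w=np.load("w1.npy")
K,P=cam("wrist",dict(ee_pos=w[:3],tcp_rot=w[3:]))
print("cam",P[:3,3].round(3))
def rz(ps,z): return np.array([ray(K,P,p,z)[:2] for p in ps])
def yaw(d): return np.degrees(np.arctan2(d[1],d[0]))
# lever hub top
c=np.array([(118,103),(291,97),(302,317),(134,325)],float); c=(c+.5)/6-.5+[215,185]
w3=rz(c,.024); print("hub",w3.mean(0).round(4),"edges",[np.linalg.norm(w3[i]-w3[(i+1)%4]).round(4) for i in range(4)],
 yaw(w3[3]-w3[0]),yaw(w3[2]-w3[1]))
h=np.array([(162,140),(252,138),(262,280),(172,285)],float); h=(h+.5)/6-.5+[215,185]
w4=rz(h,.024); print("hole",w4.mean(0).round(4),[np.linalg.norm(w4[i]-w4[(i+1)%4]).round(4) for i in range(4)],yaw(w4[3]-w4[0]),yaw(w4[2]-w4[1]))
# block
hsv=cv2.cvtColor(im,cv2.COLOR_BGR2HSV)
roi=np.zeros(im.shape[:2],np.uint8); roi[35:165,205:330]=1
def big(m,ch=True):
    cs,_=cv2.findContours(m.astype(np.uint8),cv2.RETR_EXTERNAL,cv2.CHAIN_APPROX_NONE); return max(cs,key=cv2.contourArea)
m=((hsv[:,:,2]<110)&(roi>0)&(hsv[:,:,1]<90)); b=big(m)
bw=rz(cv2.convexHull(b)[:,0].astype(float),.046).astype(np.float32)
r=cv2.minAreaRect(bw*1000); print("block",r)
# collar: filled inside block
f=np.zeros_like(roi); cv2.drawContours(f,[cv2.convexHull(b)],-1,1,-1); f=cv2.erode(f,np.ones((3,3)))
mc=(f>0)&~m; cc=big(cv2.morphologyEx(mc.astype(np.uint8),cv2.MORPH_OPEN,np.ones((3,3))))
cw=rz(cv2.convexHull(cc)[:,0].astype(float),.058).astype(np.float32)
print("collar",cv2.fitEllipse(cw*1000), cv2.minEnclosingCircle(cw*1000))
# foot from zoom: 
q=np.array([(318,25),(498,400),(242,548),(42,190)],float);q=(q+.5)/4.5-.5+[205,35]
qw=rz(q,.006);print("foot",qw.mean(0).round(4),[np.linalg.norm(qw[i]-qw[(i+1)%4]).round(4) for i in range(4)],yaw(qw[1]-qw[0]),yaw(qw[2]-qw[3]))
p=(np.array([208,137.])+.5)/4.5-.5+[205,35]
print("pin",ray(K,P,p,.080))
q=np.array([(300,262),(350,358)]);print([ray(K,P,(np.array(t)+.5)/4.5-.5+[205,35],.058) for t in q])
```

```text
cam [0.625 0.174 0.416]
hub [0.4856 0.1874] edges [np.float64(0.0391), np.float64(0.0534), np.float64(0.0393), np.float64(0.054)] -177.8248880923677 -177.66688223607437
hole [0.4858 0.1872] [np.float64(0.0205), np.float64(0.0345), np.float64(0.0209), np.float64(0.0353)] -177.66777884318384 -176.8761134423163
block ((645.6743774414062, 165.82379150390625), (84.10597229003906, 65.62060546875), 28.160720825195312)
collar ((634.6141967773438, 159.4054412841797), (36.95277786254883, 37.23432922363281), 76.07324981689453) ((634.5879516601562, 159.34246826171875), 18.75847816467285)
foot [0.6434 0.1639] [np.float64(0.115), np.float64(0.0874), np.float64(0.1168), np.float64(0.089)] -152.28024438999495 -151.48194194857572
pin [0.67581406 0.18131733 0.08      ]
[array([0.64962342, 0.15914378, 0.058     ]), array([0.62610383, 0.14635326, 0.058     ])]
```

Lever: hole centre at (0.4857, 0.1873), yaw −177.7°. Valve: seat at (0.6346, 0.1594), yaw about −152°, and the foot plate, block and pin agree on that. Now descending to grasp.

```bash
python3 -m pendant '[{"translation":[-14,2.4,-30],"twist":[0,0,0.6]},{"translation":[-14,2.4,-40],"twist":[0,0,0.6]},{"translation":[-14,2.4,-40],"twist":[0,0,0.6]},{"translation":[-14,2.4,-40],"twist":[0,0,0.6]},{"translation":[-14,2.2,-35],"twist":[0,0,0.5]},{"translation":[0,0,-20],"twist":[0,0,0]},{"translation":[0,0,0],"twist":[0,0,0]},{"translation":[0,0,0],"twist":[0,0,0]}]'
python3 - <<'E'
from h import *
st=bot.observe(); im=bot.camera("wrist")
cv2.imwrite("pics/w2.png",im[:,:,::-1]); np.save("w2.npy",np.r_[st["ee_pos"],st["tcp_rot"]])
print(st["t"],st["ee_pos"],st["tcp_rot"])
K,P=cam("wrist",st); a=np.radians(-177.7)
for d in [(0,0),(27,20),(27,-20),(-27,20),(-27,-20)]:
    x=np.array([.4857+(d[0]*np.cos(a)-d[1]*np.sin(a))/1e3,.1873+(d[0]*np.sin(a)+d[1]*np.cos(a))/1e3,.024]); print(d,proj(K,P,x).round(1))
E
```

```text
t: 3.4
ee_pos: [0.4869, 0.1877, 0.0467]
tcp_rot: [-3.141, -0.062, -0.002]
wrist_force: [-0.1, -0.4, 0.6]
grip_width: 0.999
3.4 [0.4868979  0.18770471 0.04670964] [-3.14060582e+00 -6.19546027e-02 -2.26056635e-03]
(0, 0) [257.9 224.7]
(27, 20) [287.1 261.7]
(27, -20) [228.9 261.7]
(-27, 20) [289. 185.]
(-27, -20) [226.7 185.1]
```

View pics/w2.png

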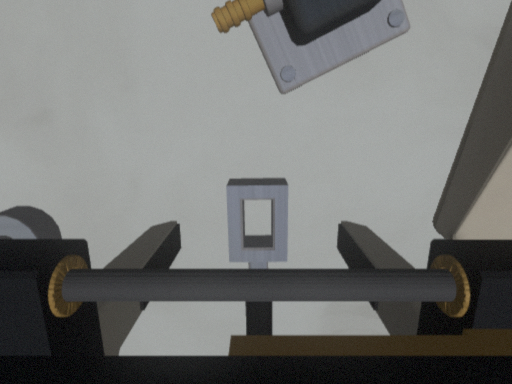

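The hub top is at (228–288, 185–262), which matches the prediction, so I'll descend, close and lift.

```bash
python3 -m pendant '[{"translation":[-1,-0.4,-22],"twist":[0,0,0]},{"translation":[0,0,-14],"twist":[0,0,0]},{"translation":[0,0,-6],"twist":[0,0,0]},{"translation":[0,0,-1.5],"twist":[0,0,0]},{"translation":[0,0,0],"twist":[0,0,0]}]'
python3 -m pendant '[{"translation":[0,0,0],"twist":[0,0,0]},{"translation":[0,0,0],"twist":[0,0,0]},{"translation":[0,0,0],"twist":[0,0,0]},{"translation":[0,0,0],"twist":[0,0,0]},{"translation":[0,0,0],"twist":[0,0,0]},{"translation":[0,0,0],"twist":[0,0,0]}]' 0 45
```

```text
t: 4.08
ee_pos: [0.4855, 0.1877, 0.0025]
tcp_rot: [-3.141, -0.063, -0.001]
wrist_force: [0.1, 0.1, -0.5]
grip_width: 1.001
t: 4.82
ee_pos: [0.4853, 0.1876, 0.0021]
tcp_rot: [-3.141, -0.063, 0.0]
wrist_force: [0.8, -0.0, 0.8]
grip_width: 0.425
```

```bash
python3 -m pendant '[{"translation":[0,0,15],"twist":[0,0,0]},{"translation":[0,0,35],"twist":[0,0,0]},{"translation":[0,0,35],"twist":[0,0,0]},{"translation":[0,0,35],"twist":[0,0,0]},{"translation":[10,-2,15],"twist":[0,0,2]},{"translation":[25,-5,0],"twist":[0,0,4]},{"translation":[25,-5,0],"twist":[0,0,4]},{"translation":[25,-5,0],"twist":[0,0,4]},{"translation":[25,-4,0],"twist":[0,0,4]},{"translation":[22,-4,0],"twist":[0,0,4]},{"translation":[12,-2,0],"twist":[0,0,2.7]},{"translation":[5,-1,0],"twist":[0,0,1]},{"translation":[0,0,0],"twist":[0,0,0]},{"translation":[0,0,0],"twist":[0,0,0]}]'
cat > look.py <<'E'
import sys
from h import *
n=sys.argv[1]
st=bot.observe(); im=bot.camera("wrist")
cv2.imwrite(f"pics/{n}.png",im[:,:,::-1]); np.save(f"{n}.npy",np.r_[st["ee_pos"],st["tcp_rot"]])
print(st["t"],st["ee_pos"],st["tcp_rot"],st["grip_width"])
E
python3 look.py w3
```

```text
t: 6.58
ee_pos: [0.6338, 0.1597, 0.1373]
tcp_rot: [-3.048, -0.759, 0.0]
wrist_force: [0.4, -0.4, -2.3]
grip_width: 0.431
6.575 [0.63375393 0.15974776 0.13731039] [-3.04839316e+00 -7.59381774e-01  4.25465672e-04] 0.4308212304199049
```

View pics/w3.png

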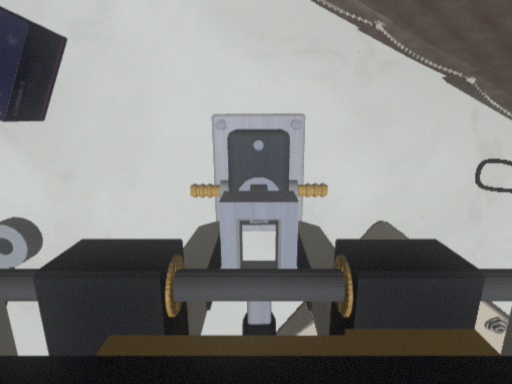

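The lever is held square over the valve, with the pin, collar and hub all on column 259. I'll check the fore-aft position numerically.

Run:
```python
from h import *
w=np.load("w3.npy");K,P=cam("wrist",dict(ee_pos=w[:3],tcp_rot=w[3:]))
r=R.from_rotvec(w[3:]).as_matrix();print("tool yaw",np.degrees(np.arctan2(r[1,0],r[0,0])), "tilt z",r[:,2])
a=np.radians(-152);u=np.array([np.cos(a),np.sin(a),0]);s=np.array([.6346,.1594,.058])
print("pin",proj(K,P,s-.047*u+[0,0,.022]),"collar far",proj(K,P,s-.019*u))
v=np.array([-u[1],u[0],0])
for f in (60,-60): print("shaft axis",f)
t=np.array([w[0],w[1],w[2]-.0025])
for h in [(-27,20),(-27,-20),(-17,10),(-17,-10),(17,10),(17,-10),(27,20),(27,-20)]:
    print("hub top",h,proj(K,P,t+u*h[0]/1e3+v*h[1]/1e3+[0,0,.024]).round(1))
im=cv2.imread("pics/w3.png");cv2.imwrite("pics/w3z.png",cv2.resize(im[105:285,180:340],None,fx=3.3,fy=3.3,interpolation=cv2.INTER_CUBIC))
```

```text
tool yaw 27.976358373041226 tilt z [-2.72167563e-04 -2.79932832e-05 -9.99999963e-01]
pin [258.33160735 145.11385095] collar far [258.39266199 176.62128816]
shaft axis 60
shaft axis -60
hub top (-27, 20) [296.9 201.7]
hub top (-27, -20) [216.7 201.7]
hub top (-17, 10) [276.6 220.6]
hub top (-17, -10) [237.1 220.7]
hub top (17, 10) [275.7 280.7]
hub top (17, -10) [238.3 280.7]
hub top (27, 20) [293.8 297.2]
hub top (27, -20) [220.2 297.2]
```

View pics/w3z.png

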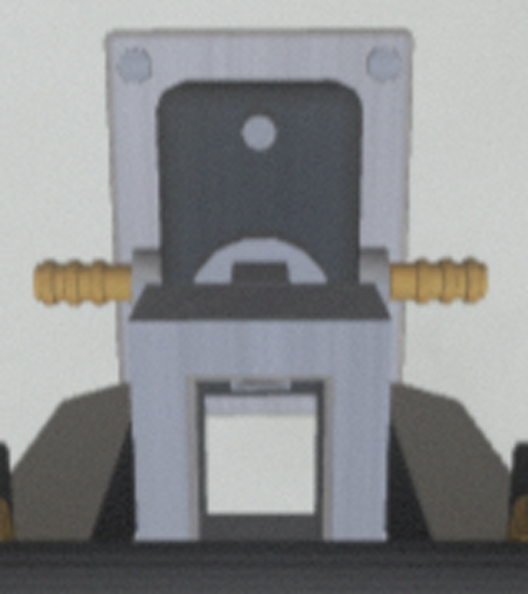

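The prediction agrees within about 1 px, so I'll thread the lever on.

```bash
python3 -m pendant '[{"translation":[0.7,-0.2,-15],"twist":[0,0,0]},{"translation":[0,0,-15],"twist":[0,0,0]},{"translation":[0,0,-10],"twist":[0,0,0]},{"translation":[0,0,-8],"twist":[0,0,0]},{"translation":[0,0,-8],"twist":[0,0,0]},{"translation":[0,0,0],"twist":[0,0,0]}]'; python3 look.py w4
```

```text
t: 7.38
ee_pos: [0.6347, 0.1594, 0.0805]
tcp_rot: [-3.048, -0.76, 0.001]
wrist_force: [0.4, 0.3, -1.4]
grip_width: 0.429
7.375 [0.6346687  0.15935284 0.08052309] [-3.04820437e+00 -7.60034493e-01  1.44530798e-03] 0.42857927514389427
```

View pics/w4.png

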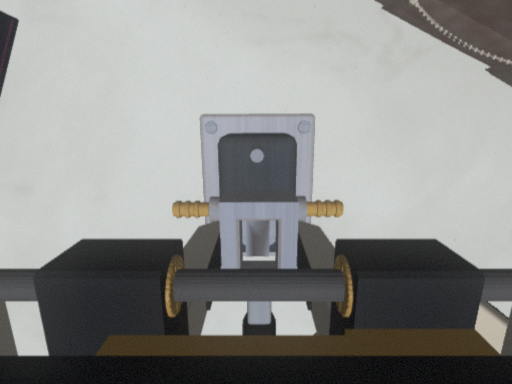

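The shaft tip is inside the hole (256,235), with no contact force. Lowering to the collar.

```bash
python3 -m pendant '[{"translation":[0,0,-6],"twist":[0,0,0]},{"translation":[0,0,-6],"twist":[0,0,0]},{"translation":[0,0,-4],"twist":[0,0,0]},{"translation":[0,0,-2],"twist":[0,0,0]},{"translation":[0,0,-1.5],"twist":[0,0,0]},{"translation":[0,0,0],"twist":[0,0,0]}]'
```

```text
t: 8.18
ee_pos: [0.635, 0.1594, 0.0616]
tcp_rot: [3.048, 0.76, 0.0]
wrist_force: [0.0, 0.5, -2.0]
grip_width: 0.429
```

```bash
python3 -m pendant '[{"translation":[0,0,-0.8],"twist":[0,0,0]},{"translation":[0,0,-0.6],"twist":[0,0,0]},{"translation":[0,0,-0.5],"twist":[0,0,0]},{"translation":[0,0,0],"twist":[0,0,0]}]'
```

```text
t: 8.68
ee_pos: [0.635, 0.1594, 0.0601]
tcp_rot: [-3.048, -0.76, -0.0]
wrist_force: [-2.4, -0.1, 3.9]
grip_width: 0.428
```

Contact is at TCP z 60.1 mm, the expected seat height (58 + 2.1 mm). I'll press lightly, check and then release.

```bash
python3 -m pendant '[{"translation":[0,0,-0.5],"twist":[0,0,0]},{"translation":[0,0,0],"twist":[0,0,0]}]'; python3 -m pendant '[{"translation":[0,0,0],"twist":[0,0,0]},{"translation":[0,0,0],"twist":[0,0,0]},{"translation":[0,0,0],"twist":[0,0,0]},{"translation":[0,0,0],"twist":[0,0,0]},{"translation":[0,0,0],"twist":[0,0,0]},{"translation":[0,0,0],"twist":[0,0,0]}]' 0.85; python3 look.py w5
```

```text
t: 8.93
ee_pos: [0.635, 0.1594, 0.0601]
tcp_rot: [3.048, 0.76, 0.0]
wrist_force: [-5.0, -1.2, 8.5]
grip_width: 0.422
t: 9.68
ee_pos: [0.6349, 0.1594, 0.0592]
tcp_rot: [-3.048, -0.76, 0.0]
wrist_force: [0.1, 0.3, 0.0]
grip_width: 0.85
9.675 [0.63493068 0.159402   0.0592026 ] [-3.04826769e+00 -7.60019316e-01  3.43770247e-05] 0.8503852937896165
```

View pics/w5.png

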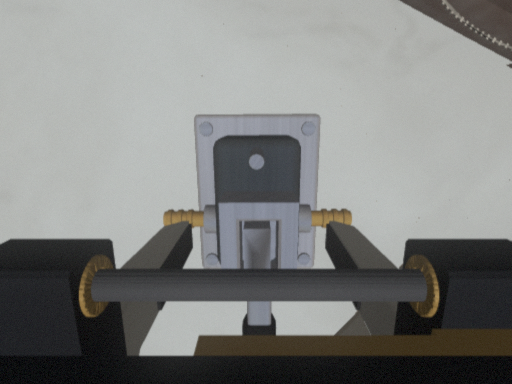

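Released. The lever sits on the shaft and the fingers are clear of it. Next I'll retreat up and back to inspect it from above and in the scene view.

```bash
python3 -m pendant '[{"translation":[0,0,15],"twist":[0,0,0]},{"translation":[0,0,30],"twist":[0,0,0]},{"translation":[0,0,35],"twist":[0,0,0]},{"translation":[0,0,35],"twist":[0,0,0]},{"translation":[-10,0,35],"twist":[0,0,0]},{"translation":[-25,0,20],"twist":[0,0,0]},{"translation":[-25,0,0],"twist":[0,0,0]},{"translation":[-20,0,0],"twist":[0,0,0]},{"translation":[0,0,0],"twist":[0,0,0]},{"translation":[0,0,0],"twist":[0,0,0]}]'; python3 look.py w6
python3 - <<'E'
from h import *
cv2.imwrite("pics/s6.png",cv2.resize(bot.camera("scene")[150:290,130:270,::-1],None,fx=4.2,fy=4.2,interpolation=cv2.INTER_CUBIC))
w=np.load("w6.npy");K,P=cam("wrist",dict(ee_pos=w[:3],tcp_rot=w[3:]))
a=np.radians(-152);u=np.array([np.cos(a),np.sin(a),0]);v=np.array([-u[1],u[0],0]);s=np.array([.635,.1594,.082])
for h in [(-27,20),(-27,-20),(27,20),(27,-20)]: print("seated hub top",h,proj(K,P,s+u*h[0]/1e3+v*h[1]/1e3).round(1))
im=cv2.imread("pics/w6.png");cv2.imwrite("pics/w6z.png",im[60:300,130:390].repeat(2,0).repeat(2,1))
E
```

```text
t: 10.98
ee_pos: [0.5557, 0.1594, 0.2299]
tcp_rot: [3.048, 0.76, 0.002]
wrist_force: [0.1, 0.8, 0.2]
grip_width: 0.849
10.975 [0.55565029 0.159434   0.22993332] [3.04823623e+00 7.59927254e-01 1.93935423e-03] 0.8491882253057403
seated hub top (-27, 20) [315.6  86.1]
seated hub top (-27, -20) [275.1  86.1]
seated hub top (27, 20) [313.2 141.4]
seated hub top (27, -20) [274.4 141.4]
```

View pics/w6z.png

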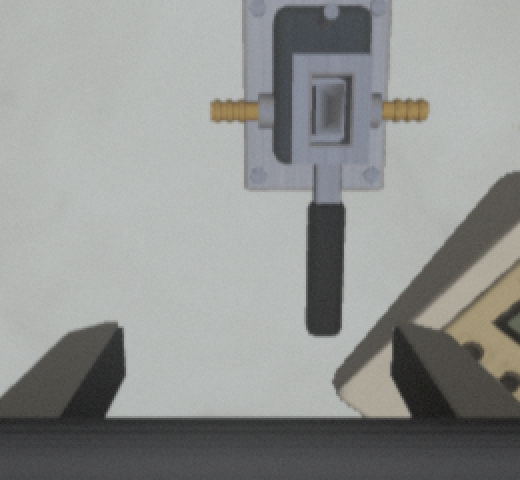

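View pics/s6.png

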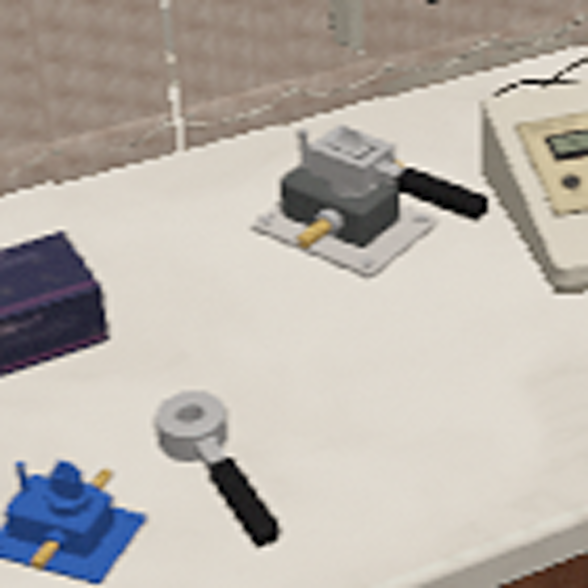

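The hub top is seen at (276–314, 86–142), and the prediction for a fully seated lever is (275–315, 86–141). The arm points away from the pin, and the bore lever has not moved.

```bash
python3 -c "
from rig import bot
print(bot.sign_off())"
```

```text
the job is handed in; nothing more can be done
None
```

The slot lever is on the grey valve, the larger of the two that aren't blue. It sits fully home on the collar with its arm pointing away from the stop pin. I then let go and backed the gripper clear before handing in at about 11 s of the 32 s allowed.

- **Seating height:** the lever touched down with the tool at 60.1 mm. The expected figure was 58 mm for the seat plus 2.1 mm for the grip. Pressing on to an 8.5 N wrist force lowered it no further.
- **Position after release:** the hub's top corners in the wrist camera were within about 1 px of where a seated, level lever should appear. The scene view also showed it sitting level.
- **Other lever:** the bore lever still lies in its place, and nothing else was touched.

No check failed. The only disagreement was a sideways offset of about 1 mm between the hub and the shaft, within the hole's 3 mm clearance on each side.

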